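# Sort capped instrument tubes, hollow or solid, by their weight

### The job

The three capped tubes in the carrier look alike, but some are hollow and some have a solid steel core sealed inside. Lift each one out to feel how heavy it is, then stand the hollow ones upright in the round steel dish and the solid ones upright in the rectangular tray. Set them down gently without dropping them, do not let a tube tip over, and leave the other things on the desk where they are.

Things in the scene. Friction and masses are not known exactly. Their poses are not given: they have to be found in the camera images.
- tube_a_center (a point): centre (half-way up) of one of three look-alike capped tubes: bare aluminium, grey plastic end caps, 36 mm outside diameter, 105 mm tall, standing upright (z up along the tube), centre 56.5 mm above the desk at the start
- tube_b_center (a point): centre (half-way up) of one of three look-alike capped tubes: bare aluminium, grey plastic end caps, 36 mm outside diameter, 105 mm tall, standing upright (z up along the tube), centre 56.5 mm above the desk at the start
- tube_c_center (a point): centre (half-way up) of one of three look-alike capped tubes: bare aluminium, grey plastic end caps, 36 mm outside diameter, 105 mm tall, standing upright (z up along the tube), centre 56.5 mm above the desk at the start
- tube_a: the same tube; origin at the centre of its underside, z up. Either hollow (0.10 to 0.17 kg in all) or with a solid steel core sealed inside (0.50 to 0.72 kg in all, about 1 mm of play); nothing outside shows which, and it changes from start to start: one or two of the three are solid
- tube_b: the same tube; origin at the centre of its underside, z up. Either hollow (0.10 to 0.17 kg in all) or with a solid steel core sealed inside (0.50 to 0.72 kg in all, about 1 mm of play); nothing outside shows which, and it changes from start to start: one or two of the three are solid
- tube_c: the same tube; origin at the centre of its underside, z up. Either hollow (0.10 to 0.17 kg in all) or with a solid steel core sealed inside (0.50 to 0.72 kg in all, about 1 mm of play); nothing outside shows which, and it changes from start to start: one or two of the three are solid
- carrier: tube carrier, fixed: white base 90 (x) x 320 (y) x 16 mm high with three pockets in a row along its y at -85, 0 and +85 mm, each 42 mm square and 12 mm deep (floor 4 mm above the desk); a tube stands in each. Two posts (12 mm square, 222 mm high) at x = +38, y = +-150 mm carry a bar above the tubes. Origin: centre of the base's underside; -x faces the robot
- carrier_bar (a point): centre of the underside of the carrier's flat aluminium carrying bar, 215 mm above the desk; the bar is 50 (x) x 312 (y) x 10 mm and hangs over the tubes (6 mm behind their row), so a gripper cannot come straight down. A tool leaning about 40 degrees, reaching in from -x with a finger either side of a tube, has room; lift 20 mm, then draw the tube out to -x
- dish: round shallow steel dish, fixed, for the hollow tubes: 200 mm across, rim 22 mm high, flat inner floor 4 mm above the desk and 180 mm across; origin at the centre of its underside. It lies on one side of the robot and the tray on the other, which way round varies
- tray: rectangular grey plastic tray, fixed, for the solid tubes: 200 (x) x 170 (y) mm outside, walls 4 mm thick and 24 mm high, flat inner floor 4 to 5 mm above the desk; origin at the centre of its underside
- grasper: bystander: black and steel laparoscopic grasper, about 310 mm long and 20 mm high, lying on the desk in front of the carrier; origin on its shaft, x along the shaft towards the finger loops
- tape: bystander: roll of paper tape, 90 mm across, 22 mm high, lying flat; origin at the centre of its underside
- vial: bystander: small amber glass jar, 32 mm across, 45 mm high; origin at the centre of its underside
Things that resemble listed ones, but are neither listed nor needed, are in the scene too. Leave any blue look-alike of the tube_c alone. What is shaped like the tube_b but orange or turquoise is not meant.

How it is judged:
At the end, for the whole second after the job is handed in: Each tube upright (0.12 rad), released, still, on the floor of its receiver: hollow (bearing under 3 N) in the dish, axis within 80 mm of its centre; solid (over 3 N) in the tray, axis within 85 mm along its x and 70 mm along its y of its centre; tube centres below 66 mm (((horizontal distance between tube_a_center and dish below 0.08 m and contact force between tube_a and dish between 0.3 and 3 N) or (x of tube_a_center in the frame of tray between -0.085 and 0.085 m and y of tube_a_center in the frame of tray between -0.07 and 0.07 m and contact force between tube_a and tray above 3 N)) and angle between each of tube_a_center, tube_b_center, tube_c_center's own z axis and vertical below 0.12 rad and height (world z) of each of tube_a_center, tube_b_center, tube_c_center below 0.066 m and linear speed of each of tube_a, tube_b, tube_c below 0.02 m/s and contact force between each of tube_a, tube_b, tube_c and the fingers below 0.1 N and ((horizontal distance between tube_b_center and dish below 0.08 m and contact force between tube_b and dish between 0.3 and 3 N) or (x of tube_b_center in the frame of tray between -0.085 and 0.085 m and y of tube_b_center in the frame of tray between -0.07 and 0.07 m and contact force between tube_b and tray above 3 N)) and ((horizontal distance between tube_c_center and dish below 0.08 m and contact force between tube_c and dish between 0.3 and 3 N) or (x of tube_c_center in the frame of tray between -0.085 and 0.085 m and y of tube_c_center in the frame of tray between -0.07 and 0.07 m and contact force between tube_c and tray above 3 N))); the robot touches nothing.
It fails at once if a tube tips over (leans more than 0.8 rad) (angle between any of tube_a_center, tube_b_center, tube_c_center's own z axis and vertical above 0.8 rad).
It fails at once if a tube is dropped or thrown (moves at over 0.6 m/s, as after falling 18 mm, while the fingers do not hold it) ((linear speed of tube_a above 0.6 m/s and contact force between tube_a and the fingers below 0.1 N) or (linear speed of tube_b above 0.6 m/s and contact force between tube_b and the fingers below 0.1 N) or (linear speed of tube_c above 0.6 m/s and contact force between tube_c and the fingers below 0.1 N)).
It fails at once if a bystander is moved more than 40 mm (distance of any of grasper, tape, vial from where it was at the start of the episode above 0.04 m).
It also fails if it takes over 72 s, if anything falls off the work surface, if the arm or the gripper's body presses on something with over 40 N, if the wrist force passes 120 N, or if a joint passes its speed limit or range.

### The arm

A 6-joint arm with a two-finger parallel gripper is mounted at the origin on the work surface. World frame = base frame: x ahead of the robot, y to its left, z up, the work surface at z = 0. Lengths are in m, angles in rad, forces in N, time in s.
With the tool pointing down it reaches from about 0.225 to 0.875 m from the base axis. Payload 3.4 kg.
Tool frame: the origin (TCP) lies at the very end of the fingers, on their centre line; the grasp point (between the pads) lies 19 mm behind it; z points along the fingers, y is the line along which they close (so a half turn about z gives the same grasp; the last joint's range is limited). The gripper opens to 85 mm and grips with 20 to 120 N. Pads are 22 mm wide; open, the fingers measure 114 mm over their backs; the gripper's body (76 mm by 85 mm) begins 54 mm behind the grasp point. The pads swing forward as they close: fully open they stand 13 mm farther back than shut.
Start: joints at [1.222, 0.276, 1.505, -0, 1.361, -0.121], TCP at [0.13, 0.56, 0.231] pointing down, gripper open.
Joint ranges: [-2.89, 2.89], [-0.75, 2.08], [0.22, 2.7], [-1.18, 4.32], [0.11, 2.71], [-2.7, 2.7]. Speed limits (rad/s): [2.57, 2.57, 3.14, 3.14, 3.14, 3.14].

### API

Orientations are given as a unit quaternion [w, x, y, z].
In Python, from rig import readout, vision, manip gives the robot as it stands.
- The arm moves only by the shell command python3 -m handwheel 'ROWS' [FORCE]. ROWS is JSON, a list of rows, each a list of 3 entries, a list of its own where there are three numbers: the shift along the tool's x, y, z in mm, then the turn, a rotation vector about the tool's x, y, z in units of 6 degrees (1.0 is 6 degrees), then the closure, from -1 (fully open) to 1 (shut), so that 0 is half open. A call has 1 to 20 rows; each row shifts and turns the commanded pose from where the row before left it, along the tool's axes as they then stand; what a row does not reach is not made up. A row lasts 1/8 s, in which the tool goes at most 62.5 mm and 10.7 degrees, less where a joint would pass 70% of its speed; a pose out of reach is approached as far as the arm can. A call is refused whole if a number of a shift passes 62.5 or a number of a turn 1, either way. A call with a gripper value outside its range is refused whole. The fingers move at their own pace and stop on an object; FORCE is the grip in N (left out, the last holds). Time passes only in rows, so rows that do not move let the fingers close. It gives the time, the measured TCP pose, the force, the opening and the grip force at its end, in the units of the state.
- readout.get_state(): the state, without advancing time (a new reading comes with each control period).
- vision.get_image(name): name is "scene" or "top" or "wrist"; returns the picture (400x640x3 uint8, blue, green, red); there is no depth.
- vision.camera_params(name): a dict with "intrinsics" (3x3 intrinsics, pixels), "rvec" (rotation vector, rad) and "tvec" (3), from world to camera coordinates, as OpenCV has them; the wrist camera has in their place "hand_eye" (4x4, takes a point from camera to tool coordinates, whose origin is the TCP and whose axes are the flange's). Camera axes: x right, y down, z forward; pixel columns grow to the right and rows downward; lengths in m; the calibration is good to about 2 mm. A picture is of the moment at which its call begins: read the wrist's pose just before it. camera_params takes no time and is no camera call.
- manip.sign_off(): hands the job in; it is judged then, once.
The state is a dict: "clock": time; "qpos": joint angles; "qd": joint speeds; "effort": joint torques, N m; "position": TCP position; "ee_rot": TCP orientation; "contact_force": force on the tool from outside, world axes, zero at the start; "moment": the same for the moment, N m; "width": finger opening in m; "gripper_force": force on a finger pad.
Only numpy, scipy, OpenCV 4.12 (cv2) and the standard library are available. Lean on these libraries where they do the work, as an engineer would, in place of code of your own. Each camera call takes 0.05 s, during which the arm holds its last target. There are 200 camera calls.

## Working session

There is one attempt and no reset: what is moved stays moved. The work goes in short steps, Python scripts to look and compute and a shell command to move; the robot and the scene stay as the last step left them, time stands still between calls to the robot, and variables do not carry over. Pictures are saved under pics/ and viewed, at most 10 in all, crops included, and the job is handed in when it is done.

```bash
ls; mkdir -p pics; python3 - <<'E'
from rig import readout, vision
import cv2,json
s=readout.get_state();print(s)
for n in("top","scene"):
    cv2.imwrite(f"pics/{n}0.png",vision.get_image(n))
    print(n,{k:v.tolist() if hasattr(v,'tolist') else v for k,v in vision.camera_params(n).items()})
print(vision.camera_params("wrist"))
E
```

```text
pics
{'clock': 0.0, 'qpos': array([ 1.22197973e+00,  2.76589881e-01,  1.50618577e+00, -6.53645628e-06,
        1.36068993e+00, -1.20949263e-01]), 'qd': array([-8.14009198e-05, -5.01040339e-04,  2.81740655e-05, -6.91488429e-04,
        1.07549856e-03, -1.10460228e-03]), 'effort': array([-1.58687097e-03, -4.16769791e+01, -2.45806271e+01, -4.66463280e-04,
        1.09372748e-02,  3.81266568e-05]), 'position': array([0.12968165, 0.55961818, 0.23042166]), 'ee_rot': array([-2.14833807e-04,  1.13686601e-01,  9.93516220e-01, -9.11491095e-04]), 'contact_force': array([-0.50697493, -0.16176357, -0.15254949]), 'moment': array([-0.0369327 , -0.01072114,  0.0280126 ]), 'gripper_force': 0.0, 'width': 0.0854638248109378}
top {'intrinsics': [[483.0219766634651, 0.0, 328.9825960527571], [0.0, 483.0219766634651, 196.24204652841493], [0.0, 0.0, 1.0]], 'rvec': [2.1751553388573863, -2.177821397298452, 0.09694926438637953], 'tvec': [0.008739254459998864, 0.6376621872088548, 1.6412198422835802]}
scene {'intrinsics': [[379.54781277737743, 0.0, 316.8325163996214], [0.0, 379.54781277737743, 199.95176559140577], [0.0, 0.0, 1.0]], 'rvec': [1.6528994272239512, 1.9393532663262707, -0.7355396443032041], 'tvec': [0.09168606514114176, -0.33061974624915313, 1.532433574560072]}
{'intrinsics': array([[333.95932483,   0.        , 317.02949219],
       [  0.        , 333.95932483, 200.14975148],
       [  0.        ,   0.        ,   1.        ]]), 'hand_eye': array([[-9.61343517e-04, -9.64167951e-01, -2.65290854e-01,
         6.76084641e-02],
       [ 9.99999370e-01, -1.08064123e-03,  3.03729770e-04,
        -6.05783575e-04],
       [-5.79530746e-04, -2.65290395e-01,  9.64168383e-01,
        -1.43127890e-01],
       [ 0.00000000e+00,  0.00000000e+00,  0.00000000e+00,
         1.00000000e+00]])}
```

View pics/top0.png

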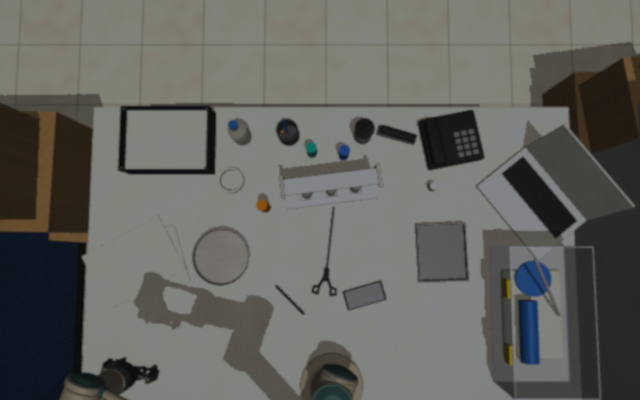

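View pics/scene0.png

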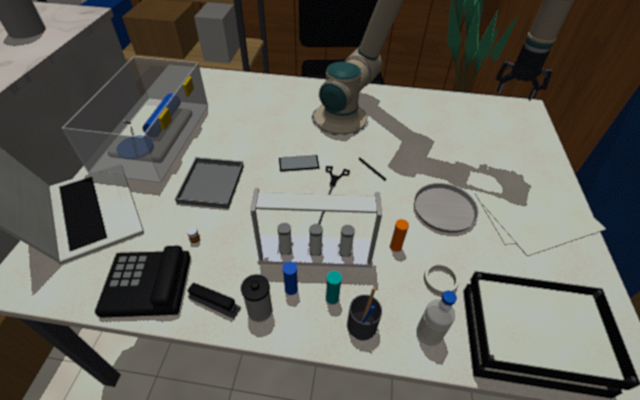

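The top view shows the robot base at (331,385) and the carrier around (331,185), turned slightly. The dish is at (221,255), the tray at (442,251), the grasper at (328,260), the tape at (231,180) and the vial at (432,185). Things that could be taken for the tubes: the three grey tubes in the carrier at scene (285,238), (316,239), (347,240), plus orange (400,235), blue (290,278) and turquoise (333,288). I choose the three grey ones in the carrier and check them in one close crop.

```bash
cat > h.py <<'E'
import numpy as np, cv2
from rig import vision
def cam(n):
    p=vision.camera_params(n);R=cv2.Rodrigues(np.array(p["rvec"]))[0];return np.array(p["intrinsics"]),R,np.array(p["tvec"]).ravel(),np.array(p["rvec"])
def pt(n,u,v,z):
    K,R,t,_=cam(n);d=R.T@np.linalg.solve(K,[u,v,1]);c=-R.T@t;return c+d*(z-c[2])/d[2]
def px(n,P):
    K,R,t,r=cam(n);return cv2.projectPoints(np.atleast_2d(np.array(P,float)),r,t,K,None)[0].reshape(-1,2)
E
python3 - <<'E'
import cv2,numpy as np
from h import *
a=cv2.imread("pics/top0.png")[150:220,265:395];b=cv2.imread("pics/scene0.png")[180:275,240:395]
a=cv2.resize(a,(780,420)[:2],interpolation=cv2.INTER_CUBIC)[:, :]
cv2.imwrite("pics/c1.png",a)
b=cv2.resize(b,(775,475),interpolation=cv2.INTER_CUBIC)
cv2.imwrite("pics/c2.png",np.clip(b*1.3,0,255))
for n,u,v,z in[("top",221,255,.01),("top",442,251,.02),("top",231,180,.02),("top",432,185,.045),("top",334,208,.01),("top",324,275,.01),("top",263,205,.1),("scene",446,208,.01),("scene",210,183,.02)]:print(n,u,v,pt(n,u,v,z).round(3))
E
```

```text
top 221 255 [0.436 0.381 0.01 ]
top 442 251 [ 0.449 -0.38   0.02 ]
top 231 180 [0.696 0.349 0.02 ]
top 432 185 [ 0.674 -0.345  0.045]
top 334 208 [ 0.598 -0.009  0.01 ]
top 324 275 [0.367 0.025 0.01 ]
top 263 205 [0.603 0.226 0.1  ]
scene 446 208 [0.433 0.387 0.01 ]
scene 210 183 [ 0.461 -0.376  0.02 ][ WARN:0@0.169] global loadsave.cpp:1063 imwrite_ Unsupported depth image for selected encoder is fallbacked to CV_8U.
```

View pics/c1.png

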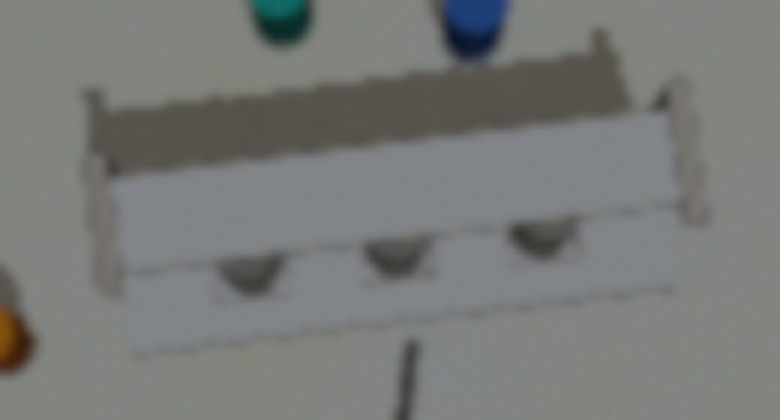

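View pics/c2.png

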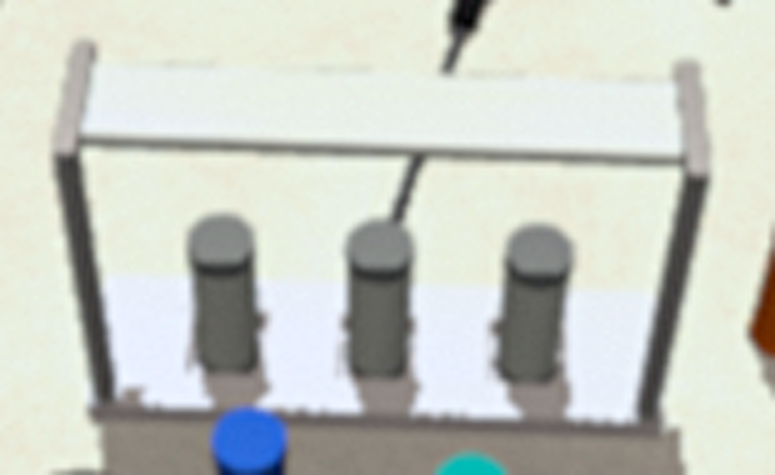

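The crop confirms three bare grey tubes in the carrier (scene tops about (284,228), (316,229), (348,230)). The blue and turquoise ones are behind the carrier. Next I fit the carrier pose to both views.

```bash
python3 - <<'E'
from h import *
from scipy.optimize import least_squares
# model points in the carrier frame, px
S=lambda x,y:(240+x/5-.4,180+y/5-.4); T=lambda x,y:(265+x/6-.4,150+y/6-.4)
obs=[("scene",(0,-.085,.109),S(220,242)),("scene",(0,0,.109),S(379,247)),("scene",(0,.085,.109),S(539,252)),
("top",(-.045,.16,.016),T(132,354)),("top",(-.045,-.16,.016),T(676,289)),("top",(-.021,.085,.016),T(250,300)),("top",(-.021,0,.016),T(396,284)),("top",(-.021,-.085,.016),T(546,262)),("top",(-.019,.156,.225),T(122,270)),("top",(-.019,-.156,.225),T(672,205))]
def P(p,m):
    c,s=np.cos(p[2]),np.sin(p[2]);return [p[0]+c*m[0]-s*m[1],p[1]+s*m[0]+c*m[1],m[2]]
f=lambda p,o=obs:np.concatenate([px(n,P(p,m))[0]-q for n,m,q in o])
for o in (obs,obs[:3],obs[3:]):
    r=least_squares(f,[.64,0,.1],args=(o,));print(r.x.round(4),r.fun.round(1))
p=least_squares(f,[.64,0,.1]).x
print("tubes",[np.round(P(p,(0,y,.0565)),4).tolist() for y in(.085,0,-.085)], "deg",np.degrees(p[2]))
# tray corners / dish
for q in[(416,222),(464,222),(468,280),(418,281)]:print(pt("top",*q,.024).round(3))
E
```

```text
[0.66   0.0035 0.1193] [ 0.3 -0.5  0.4 -0.3  0.3 -0.1 -0.5 -0.1  0.2 -0.3  0.5 -0.5  0.4 -0.8
 -0.4 -0.1 -4.5  0.9  5.3 -0.5]
[0.6612 0.0028 0.1266] [-0.1 -0.   0.1 -0.   0.   0. ]
[0.6594 0.0039 0.1191] [-0.6  0.   0.  -0.2  0.3 -0.4  0.2 -0.6 -0.5  0.1 -4.7  1.1  5.2 -0.3]
tubes [[0.6499, 0.0879, 0.0565], [0.66, 0.0035, 0.0565], [0.6701, -0.0809, 0.0565]] deg 6.834818335712381
[ 0.548 -0.292  0.024]
[ 0.548 -0.458  0.024]
[ 0.35  -0.466  0.024]
[ 0.347 -0.295  0.024]
```

```bash
cat > plan.py <<'E'
import sys,numpy as np
from scipy.linalg import expm,logm
from scipy.spatial.transform import Rotation as Ro
from rig import readout
def pose(g,lean,phi):
    l,p=np.radians([lean,phi]);h=np.array([np.cos(p),np.sin(p),0]);z=np.sin(l)*h-np.array([0,0,np.cos(l)])
    y=np.array([-np.sin(p),np.cos(p),0]);T=np.eye(4);T[:3,:3]=np.c_[np.cross(y,z),y,z];T[:3,3]=np.array(g)+.020*z;return T
def now():
    s=readout.get_state();T=np.eye(4);T[:3,:3]=Ro.from_quat(np.roll(s["ee_rot"],-1)).as_matrix();T[:3,3]=s["position"];return T
def show(T0,T1,n):
    S=expm(np.real(logm(np.linalg.inv(T0)@T1))/n);d=S[:3,3]*1e3;w=np.degrees(Ro.from_matrix(S[:3,:3]).as_rotvec())/6
    print(n,"rows:",[d.round(1).tolist(),w.round(3).tolist()])
# args: x,y,z,lean,phi,n per waypoint (grasp point m, deg)
if __name__=="__main__":
    T=now()
    print("now grasp",(T[:3,3]-.020*T[:3,2]).round(4),"lean",np.degrees(np.arccos(-T[2,2])).round(1),"phi",np.degrees(np.arctan2(-T[0,1],T[1,1])).round(1))
    for a in sys.argv[1:]:
        *v,n=[float(q) for q in a.split(",")];T1=pose(v[:3],*v[3:]);show(T,T1,int(n));T=T1
E
# tube a at .6497,.088 ; -x carrier dir = (-.9926,-.1219)
python3 plan.py .40,.25,.28,20,-3,10 .53,.0733,.22,40,7,10 .53,.0733,.075,40,7,4 .6497,.088,.075,40,7,5
```

```text
now grasp [0.1297 0.5597 0.2505] lean 0.1 phi -13.0
10 rows: [[-32.3, -26.6, 1.9], [-0.031, -0.333, -0.165]]
10 rows: [[-8.8, -17.9, 11.3], [-0.084, -0.332, -0.145]]
4 rows: [[23.3, 0.0, 27.8], [0.0, 0.0, -0.0]]
5 rows: [[-18.5, 0.0, 15.5], [0.0, 0.0, -0.0]]
```

```bash
python3 -m handwheel '[[[-32.3,-26.6,1.9],[-0.03,-0.333,-0.165],-0.5],[[-32.3,-26.6,1.9],[-0.03,-0.333,-0.165],-0.5],[[-32.3,-26.6,1.9],[-0.03,-0.333,-0.165],-0.5],[[-32.3,-26.6,1.9],[-0.03,-0.333,-0.165],-0.5],[[-32.3,-26.6,1.9],[-0.03,-0.333,-0.165],-0.5],[[-32.3,-26.6,1.9],[-0.03,-0.333,-0.165],-0.5],[[-32.3,-26.6,1.9],[-0.03,-0.333,-0.165],-0.5],[[-32.3,-26.6,1.9],[-0.03,-0.333,-0.165],-0.5],[[-32.3,-26.6,1.9],[-0.03,-0.333,-0.165],-0.5],[[-32.3,-26.6,1.9],[-0.03,-0.333,-0.165],-0.5],[[-8.8,-17.9,11.3],[-0.08,-0.332,-0.145],-0.5],[[-8.8,-17.9,11.3],[-0.08,-0.332,-0.145],-0.5],[[-8.8,-17.9,11.3],[-0.08,-0.332,-0.145],-0.5],[[-8.8,-17.9,11.3],[-0.08,-0.332,-0.145],-0.5],[[-8.8,-17.9,11.3],[-0.08,-0.332,-0.145],-0.5],[[-8.8,-17.9,11.3],[-0.08,-0.332,-0.145],-0.5],[[-8.8,-17.9,11.3],[-0.08,-0.332,-0.145],-0.5],[[-8.8,-17.9,11.3],[-0.08,-0.332,-0.145],-0.5],[[-8.8,-17.9,11.3],[-0.08,-0.332,-0.145],-0.5],[[-8.8,-17.9,11.3],[-0.08,-0.332,-0.145],-0.5]]' 80
python3 plan.py .53,.0733,.075,40,7,6 .6497,.088,.075,40,7,5; python3 -c "
from rig import readout;s=readout.get_state();print(s['clock'],s['qpos'].round(2))"
```

```text
clock: 2.6
position: [0.5419, 0.0739, 0.2043]
ee_rot: [0.341, -0.057, 0.938, 0.019]
contact_force: [-0.3, 0.9, 0.3]
width: 0.0638
gripper_force: 0.0
now grasp [0.5291 0.0724 0.2196] lean 40.0 phi 6.9
6 rows: [[15.4, 0.2, 18.6], [-0.006, -0.0, 0.0]]
5 rows: [[-18.5, 0.0, 15.5], [0.0, 0.0, -0.0]]
2.6 [-0.07 -0.02  2.18  0.4   0.32 -2.1 ]
```

```bash
python3 -m handwheel '[[[15.4,0.2,18.6],[0,0,0],-0.5],[[15.4,0.2,18.6],[0,0,0],-0.5],[[15.4,0.2,18.6],[0,0,0],-0.5],[[15.4,0.2,18.6],[0,0,0],-0.5],[[15.4,0.2,18.6],[0,0,0],-0.5],[[15.4,0.2,18.6],[0,0,0],-0.5],[[0,0,0],[0,0,0],-0.5]]' 80
python3 - <<'E'
from h import *
from rig import readout
from plan import now,pose,show
T=now();s=readout.get_state();im=vision.get_image("wrist");cv2.imwrite("pics/w1.png",im)
p=vision.camera_params("wrist");C=T@p["hand_eye"];K=p["intrinsics"]
for q in([.6497,.088,.109],[.6497,.088,.075],[.6497,.088,.016]):
    c=np.linalg.inv(C)@np.r_[q,1];print((K@c[:3]/c[2])[:2].round(0))
print(s["qpos"].round(2));show(T,pose([.6497,.088,.075],40,7),6)
E
```

```text
clock: 3.48
position: [0.5472, 0.0793, 0.1002]
ee_rot: [0.312, -0.056, 0.948, 0.016]
contact_force: [-0.5, 0.8, 0.0]
width: 0.0642
gripper_force: 0.0
[313. 341.]
[314. 294.]
[314. 228.]
[-0.04  0.17  2.28  1.01  0.11 -2.7 ]
6 rows: [[-11.1, -0.6, 17.2], [-0.011, -0.099, -0.003]]
```

View pics/w1.png

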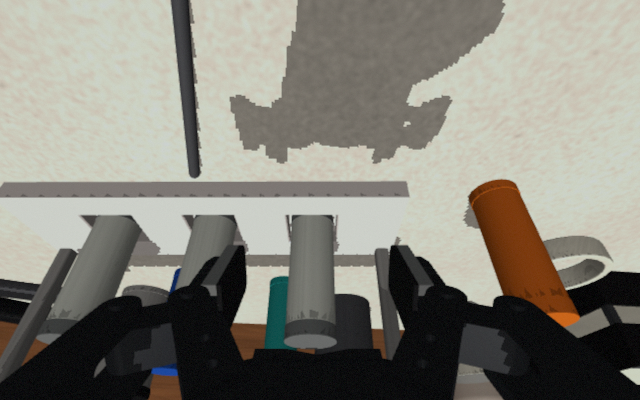

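The wrist view shows the tube at column 313, as predicted, between the fingers at about (225,280) and (415,280). The wrist is near its joint limit at a 40° lean, so I'll use 33° with a heading close to the arm plane.

```bash
python3 plan.py .56,.0765,.092,31,3,6 .6497,.088,.066,33,3,6
```

```text
now grasp [0.5353 0.078  0.1166] lean 36.5 phi 6.6
6 rows: [[-0.7, -0.7, 5.7], [0.051, 0.152, 0.087]]
6 rows: [[-10.6, 1.1, 11.6], [-0.0, -0.056, 0.0]]
```

```bash
python3 -m handwheel '[[[-0.7,-0.7,5.7],[0.05,0.152,0.087],-0.5],[[-0.7,-0.7,5.7],[0.05,0.152,0.087],-0.5],[[-0.7,-0.7,5.7],[0.05,0.152,0.087],-0.5],[[-0.7,-0.7,5.7],[0.05,0.152,0.087],-0.5],[[-0.7,-0.7,5.7],[0.05,0.152,0.087],-0.5],[[-0.7,-0.7,5.7],[0.05,0.152,0.087],-0.5],[[0,0,0],[0,0,0],-0.5]]' 80
python3 plan.py .6497,.088,.066,33,3,6;python3 -c "
from rig import readout;s=readout.get_state();print(s['clock'],s['qpos'].round(2))"
```

```text
clock: 4.4
position: [0.5703, 0.0771, 0.0751]
ee_rot: [0.268, -0.025, 0.963, 0.007]
contact_force: [0.8, 0.1, 0.2]
width: 0.064
gripper_force: 0.0
now grasp [0.56   0.0766 0.0923] lean 31.1 phi 3.0
6 rows: [[-10.6, 1.1, 11.7], [0.001, -0.054, 0.001]]
4.4 [-0.01  0.25  2.19  0.19  0.17 -1.81]
```

```bash
python3 -m handwheel '[[[-10.6,1.1,11.7],[0,-0.054,0],-0.5],[[-10.6,1.1,11.7],[0,-0.054,0],-0.5],[[-10.6,1.1,11.7],[0,-0.054,0],-0.5],[[-10.6,1.1,11.7],[0,-0.054,0],-0.5],[[-10.6,1.1,11.7],[0,-0.054,0],-0.5],[[-10.6,1.1,11.7],[0,-0.054,0],-0.5],[[0,0,0],[0,0,0],-0.5]]' 80
python3 plan.py .6497,.088,.066,33,3,1;python3 - <<'E'
from rig import readout,vision;s=readout.get_state();print(s['clock'],s['qpos'].round(2))
import cv2;cv2.imwrite("pics/w2.png",vision.get_image("wrist"))
E
```

```text
clock: 5.28
position: [0.6615, 0.0886, 0.0481]
ee_rot: [0.284, -0.025, 0.959, 0.008]
contact_force: [0.4, -0.4, -0.1]
width: 0.064
gripper_force: 0.0
now grasp [0.6506 0.088  0.0649] lean 33.0 phi 3.0
1 rows: [[0.1, 0.0, -1.4], [0.006, -0.006, -0.01]]
5.275 [ 0.02  0.4   2.06  0.17  0.12 -1.76]
```

View pics/w2.png

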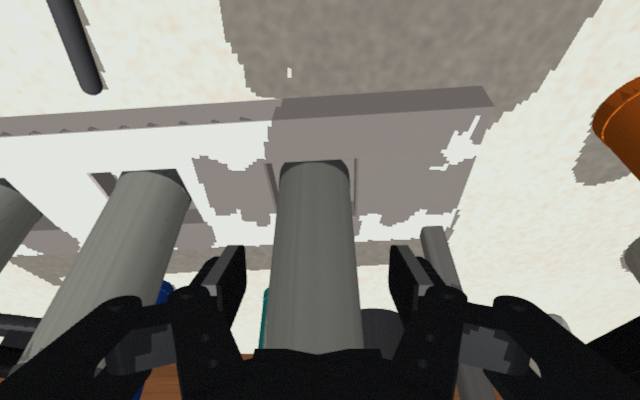

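The tube is centred between the pads (column 317), so I close and lift.

```bash
python3 -m handwheel '[[[0,0,0],[0,0,0],1],[[0,0,0],[0,0,0],1],[[0,0,0],[0,0,0],1],[[0,0,0],[0,0,0],1],[[0,0,0],[0,0,0],1],[[0,0,0],[0,0,0],1]]' 80; python3 -m handwheel '[[[-2.7,0,-4.2],[0,0,0],1],[[-2.7,0,-4.2],[0,0,0],1],[[-2.7,0,-4.2],[0,0,0],1],[[-2.7,0,-4.2],[0,0,0],1],[[0,0,0],[0,0,0],1],[[0,0,0],[0,0,0],1]]' 80
python3 plan.py .57,.077,.085,33,3,6 .55,.07,.13,33,3,4;python3 -c "
from rig import readout;s=readout.get_state();print(s['clock'],s['qpos'].round(2))"
```

```text
clock: 6.08
position: [0.6601, 0.0885, 0.0488]
ee_rot: [0.284, -0.025, 0.959, 0.008]
contact_force: [-2.7, -1.2, 4.5]
width: 0.035
gripper_force: 79.6
clock: 6.82
position: [0.66, 0.0885, 0.0683]
ee_rot: [0.283, -0.025, 0.959, 0.008]
contact_force: [0.1, 0.8, -1.1]
width: 0.0347
gripper_force: 79.6
now grasp [0.6491 0.0879 0.0851] lean 32.9 phi 3.0
6 rows: [[11.1, -1.1, -7.2], [0.001, -0.002, -0.002]]
4 rows: [[-1.9, -1.5, -12.2], [0.0, 0.0, 0.0]]
6.825 [ 0.02  0.36  2.04  0.11  0.17 -1.71]
```

It feels like 1.1 N, so this one is hollow and goes in the dish on the left.

```bash
python3 plan.py .57,.077,.095,33,3,6 .570,.073,.20,33,3,5 .422,.4265,.20,33,41,14 .422,.4265,.08,33,41,7
```

```text
now grasp [0.6491 0.0879 0.0851] lean 32.9 phi 3.0
6 rows: [[10.2, -1.1, -8.6], [0.001, -0.002, -0.002]]
5 rows: [[-11.4, -0.8, -17.6], [0.0, 0.0, 0.0]]
14 rows: [[0.9, 28.4, -0.6], [-0.246, -0.0, -0.379]]
7 rows: [[9.3, -0.0, 14.4], [0.0, -0.0, -0.0]]
```

```bash
python3 -m handwheel '[[[10.2,-1.1,-8.6],[0,0,0],1],[[10.2,-1.1,-8.6],[0,0,0],1],[[10.2,-1.1,-8.6],[0,0,0],1],[[10.2,-1.1,-8.6],[0,0,0],1],[[10.2,-1.1,-8.6],[0,0,0],1],[[10.2,-1.1,-8.6],[0,0,0],1],[[-11.4,-0.8,-17.6],[0,0,0],1],[[-11.4,-0.8,-17.6],[0,0,0],1],[[-11.4,-0.8,-17.6],[0,0,0],1],[[-11.4,-0.8,-17.6],[0,0,0],1],[[-11.4,-0.8,-17.6],[0,0,0],1]]' 80; python3 -m handwheel '[[[0.9,28.4,-0.6],[-0.246,0,-0.379],1],[[0.9,28.4,-0.6],[-0.246,0,-0.379],1],[[0.9,28.4,-0.6],[-0.246,0,-0.379],1],[[0.9,28.4,-0.6],[-0.246,0,-0.379],1],[[0.9,28.4,-0.6],[-0.246,0,-0.379],1],[[0.9,28.4,-0.6],[-0.246,0,-0.379],1],[[0.9,28.4,-0.6],[-0.246,0,-0.379],1],[[0.9,28.4,-0.6],[-0.246,0,-0.379],1],[[0.9,28.4,-0.6],[-0.246,0,-0.379],1],[[0.9,28.4,-0.6],[-0.246,0,-0.379],1],[[0.9,28.4,-0.6],[-0.246,0,-0.379],1],[[0.9,28.4,-0.6],[-0.246,0,-0.379],1],[[0.9,28.4,-0.6],[-0.246,0,-0.379],1],[[0.9,28.4,-0.6],[-0.246,0,-0.379],1]]' 80
python3 plan.py .422,.4265,.08,33,41,7 .422,.4265,.065,33,41,5;python3 -c "
from rig import readout;s=readout.get_state();print(s['clock'],s['qpos'].round(2))"
```

```text
clock: 8.2
position: [0.5806, 0.0736, 0.1839]
ee_rot: [0.283, -0.025, 0.959, 0.008]
contact_force: [0.3, 0.2, -1.5]
width: 0.0349
gripper_force: 79.6
clock: 9.95
position: [0.4291, 0.4343, 0.1839]
ee_rot: [0.266, -0.336, 0.898, 0.1]
contact_force: [0.5, -0.1, -0.7]
width: 0.0351
gripper_force: 79.6
now grasp [0.4209 0.4271 0.2007] lean 33.0 phi 41.0
7 rows: [[9.3, -0.2, 14.5], [0.002, -0.0, -0.001]]
5 rows: [[1.6, -0.0, 2.5], [0.0, -0.0, -0.0]]
9.95 [ 0.66  0.13  1.99  0.08  0.45 -1.69]
```

```bash
python3 -m handwheel '[[[9.3,-0.2,14.5],[0,0,0],1],[[9.3,-0.2,14.5],[0,0,0],1],[[9.3,-0.2,14.5],[0,0,0],1],[[9.3,-0.2,14.5],[0,0,0],1],[[9.3,-0.2,14.5],[0,0,0],1],[[9.3,-0.2,14.5],[0,0,0],1],[[9.3,-0.2,14.5],[0,0,0],1],[[1.6,0,2.5],[0,0,0],1],[[1.6,0,2.5],[0,0,0],1],[[1.6,0,2.5],[0,0,0],1],[[1.1,0,1.7],[0,0,0],1],[[0.8,0,1.2],[0,0,0],1],[[0,0,0],[0,0,0],1],[[0,0,0],[0,0,0],1]]' 80
python3 plan.py .422,.4265,.065,33,41,5;python3 -c "
from rig import readout;s=readout.get_state();print(s['clock'],s['qpos'].round(2))"
```

```text
clock: 11.7
position: [0.4334, 0.4339, 0.0571]
ee_rot: [0.261, -0.336, 0.9, 0.1]
contact_force: [-0.7, 0.8, -0.7]
width: 0.0352
gripper_force: 80.0
now grasp [0.4253 0.4269 0.074 ] lean 32.4 phi 41.0
5 rows: [[1.4, 0.4, 1.2], [0.007, -0.02, -0.004]]
11.7 [ 0.65  0.32  2.15  0.38  0.11 -2.  ]
```

```bash
python3 plan.py .425,.427,.067,29.5,41,5
```

```text
now grasp [0.4253 0.4269 0.074 ] lean 32.4 phi 41.0
5 rows: [[1.0, 0.0, 1.2], [0.007, 0.097, -0.004]]
```

```bash
python3 -m handwheel '[[[1,0,1.2],[0,0.1,0],1],[[1,0,1.2],[0,0.1,0],1],[[1,0,1.2],[0,0.1,0],1],[[1,0,1.2],[0,0.1,0],1],[[1,0,1.2],[0,0.1,0],1],[[0,0,0],[0,0,0],1],[[0,0,0],[0,0,0],1]]' 80
python3 plan.py .425,.427,.067,29.5,41,5;python3 -c "
from rig import readout;s=readout.get_state();print(s['clock'],s['qpos'].round(2))"
```

```text
clock: 12.58
position: [0.4324, 0.4331, 0.0493]
ee_rot: [0.237, -0.338, 0.906, 0.091]
contact_force: [-0.3, 0.4, -1.0]
width: 0.0348
gripper_force: 80.0
now grasp [0.4251 0.4267 0.0667] lean 29.4 phi 41.0
5 rows: [[-0.1, 0.0, -0.0], [0.007, -0.003, -0.003]]
12.575 [ 0.65  0.34  2.12  0.2   0.18 -1.82]
```

```bash
python3 -m handwheel '[[[0.5,0,0.9],[0,0,0],1],[[0.5,0,0.9],[0,0,0],1],[[0,0,0],[0,0,0],1],[[0,0,0],[0,0,0],1]]' 80 | grep -E "posi|cont|clock"
```

```text
clock: 13.08
position: [0.4328, 0.4335, 0.049]
contact_force: [-5.1, -5.0, 11.3]
```

```bash
python3 -m handwheel '[[[0,0,0],[0,0,0],0.2],[[0,0,0],[0,0,0],0],[[0,0,0],[0,0,0],-0.3],[[0,0,0],[0,0,0],-0.4],[[0,0,-12],[0,0,0],-0.4],[[0,0,-24],[0,0,0],-0.4],[[0,0,-24],[0,0,0],-0.4],[[0,0,-24],[0,0,0],-0.4],[[0,0,-24],[0,0,0],-0.4],[[0,0,-24],[0,0,0],-0.4]]' 80
python3 - <<'E'
from h import *
im=vision.get_image("scene");im2=vision.get_image("top")
a=cv2.resize(im[160:270,380:500],None,fx=3,fy=3);b=cv2.resize(im2[200:310,170:290],None,fx=3,fy=3)
cv2.imwrite("pics/d1.png",np.hstack([a,b]))
E
# b tube: pregrasp
python3 plan.py .545,.10,.19,30,2,10 .575,0.000,.10,30,-3,6 .6605,.003,.065,31,-3,6
```

```text
clock: 14.32
position: [0.3833, 0.3897, 0.1634]
ee_rot: [0.237, -0.338, 0.906, 0.091]
contact_force: [0.2, -0.1, -0.0]
width: 0.0597
gripper_force: 0.0
now grasp [0.3767 0.3838 0.1826] lean 29.7 phi 41.0
10 rows: [[-4.0, -34.1, 1.4], [0.326, -0.006, 0.562]]
6 rows: [[3.1, -16.8, 15.5], [0.069, 0.0, 0.12]]
6 rows: [[-9.4, 1.2, 12.2], [0.0, -0.028, -0.0]]
```

View pics/d1.png

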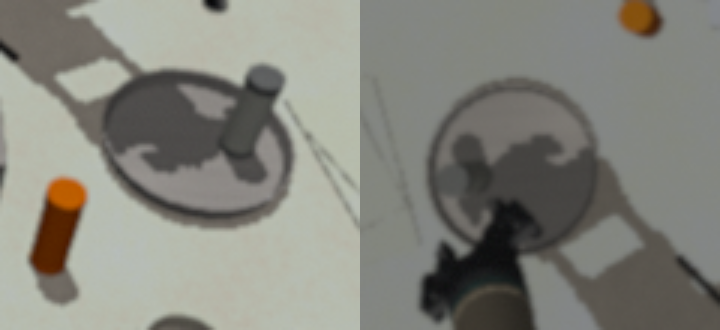

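The hollow tube stands in the dish at crop (458,180), which is top pixel (203,260), and everything else is unmoved. Next is the middle tube.

```bash
python3 -m handwheel '[[[-4,-34.1,1.4],[0.326,0,0.562],-0.5],[[-4,-34.1,1.4],[0.326,0,0.562],-0.5],[[-4,-34.1,1.4],[0.326,0,0.562],-0.5],[[-4,-34.1,1.4],[0.326,0,0.562],-0.5],[[-4,-34.1,1.4],[0.326,0,0.562],-0.5],[[-4,-34.1,1.4],[0.326,0,0.562],-0.5],[[-4,-34.1,1.4],[0.326,0,0.562],-0.5],[[-4,-34.1,1.4],[0.326,0,0.562],-0.5],[[-4,-34.1,1.4],[0.326,0,0.562],-0.5],[[-4,-34.1,1.4],[0.326,0,0.562],-0.5],[[3.1,-16.8,15.5],[0.07,0,0.12],-0.5],[[3.1,-16.8,15.5],[0.07,0,0.12],-0.5],[[3.1,-16.8,15.5],[0.07,0,0.12],-0.5],[[3.1,-16.8,15.5],[0.07,0,0.12],-0.5],[[3.1,-16.8,15.5],[0.07,0,0.12],-0.5],[[3.1,-16.8,15.5],[0.07,0,0.12],-0.5],[[0,0,0],[0,0,0],-0.5]]' 80
python3 plan.py .6605,.003,.065,31,-3,6;python3 -c "
from rig import readout;s=readout.get_state();print(s['clock'],s['qpos'].round(2))"
```

```text
clock: 16.55
position: [0.5833, -0.0022, 0.078]
ee_rot: [0.252, 0.025, 0.967, -0.009]
contact_force: [0.2, -0.3, 0.9]
width: 0.0643
gripper_force: 0.0
now grasp [ 0.5736 -0.0016  0.0955] lean 29.2 phi -3.1
6 rows: [[-10.1, 1.6, 11.6], [-0.008, -0.049, 0.002]]
16.55 [-0.15  0.25  2.14  0.18  0.24 -1.83]
```

```bash
python3 -m handwheel '[[[-10.1,1.6,11.6],[0,-0.05,0],-0.5],[[-10.1,1.6,11.6],[0,-0.05,0],-0.5],[[-10.1,1.6,11.6],[0,-0.05,0],-0.5],[[-10.1,1.6,11.6],[0,-0.05,0],-0.5],[[-10.1,1.6,11.6],[0,-0.05,0],-0.5],[[-10.1,1.6,11.6],[0,-0.05,0],-0.5],[[0,0,0],[0,0,0],-0.5]]' 80
python3 plan.py .6605,.003,.065,31,-3,1;python3 - <<'E'
from rig import readout,vision;s=readout.get_state();print(s['clock'],s['qpos'].round(2))
import cv2,numpy as np;im=vision.get_image("wrist");cv2.imwrite("pics/w3.png",im[100:400,100:540])
E
```

```text
clock: 17.42
position: [0.673, 0.0034, 0.0498]
ee_rot: [0.269, 0.024, 0.963, -0.01]
contact_force: [-0.8, 0.5, -0.7]
width: 0.064
gripper_force: 0.0
now grasp [0.6626 0.0041 0.0669] lean 31.3 phi -3.0
1 rows: [[2.9, -1.1, 0.6], [-0.044, 0.042, 0.036]]
17.425 [-0.11  0.4   2.02  0.15  0.18 -1.77]
```

View pics/w3.png

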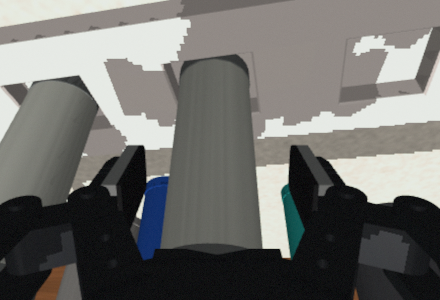

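The middle tube is centred (crop column 215, pads at 140 and 295). I close and lift.

```bash
python3 -m handwheel '[[[0,0,0],[0,0,0],1],[[0,0,0],[0,0,0],1],[[0,0,0],[0,0,0],1],[[0,0,0],[0,0,0],1],[[0,0,0],[0,0,0],1],[[0,0,0],[0,0,0],1]]' 80; python3 plan.py .6605,.003,.065,31,-3,1; python3 -m handwheel '[[[-2.3,0,-3.8],[0,0,0],1],[[-2.3,0,-3.8],[0,0,0],1],[[-2.3,0,-3.8],[0,0,0],1],[[-2.3,0,-3.8],[0,0,0],1],[[0,0,0],[0,0,0],1],[[0,0,0],[0,0,0],1]]' 100
python3 plan.py .575,-.008,.095,31.3,-3,6 .575,-.008,.20,31.3,-3,5
```

```text
clock: 18.23
position: [0.6718, 0.0034, 0.0506]
ee_rot: [0.269, 0.024, 0.963, -0.01]
contact_force: [-3.7, -1.0, 6.3]
width: 0.0352
gripper_force: 79.6
now grasp [0.6614 0.0041 0.0677] lean 31.3 phi -3.0
1 rows: [[2.2, -1.0, 1.8], [-0.045, 0.042, 0.035]]
clock: 18.98
position: [0.6717, 0.0036, 0.068]
ee_rot: [0.269, 0.024, 0.963, -0.01]
contact_force: [-0.1, 0.7, -1.4]
width: 0.0347
gripper_force: 99.4
now grasp [0.6614 0.0042 0.0851] lean 31.2 phi -3.0
6 rows: [[11.3, -2.8, -8.8], [-0.007, -0.002, 0.006]]
5 rows: [[-10.9, 0.0, -17.9], [0.0, 0.0, -0.0]]
```

It feels like 1.4 N, so this is hollow too and goes in the other half of the dish.

```bash
python3 -m handwheel '[[[11.3,-2.8,-8.8],[0,0,0],1],[[11.3,-2.8,-8.8],[0,0,0],1],[[11.3,-2.8,-8.8],[0,0,0],1],[[11.3,-2.8,-8.8],[0,0,0],1],[[11.3,-2.8,-8.8],[0,0,0],1],[[11.3,-2.8,-8.8],[0,0,0],1],[[-10.9,0,-17.9],[0,0,0],1],[[-10.9,0,-17.9],[0,0,0],1],[[-10.9,0,-17.9],[0,0,0],1],[[-10.9,0,-17.9],[0,0,0],1],[[-10.9,0,-17.9],[0,0,0],1]]' 80; python3 plan.py .477,.3636,.20,31.3,35,14
```

```text
clock: 20.35
position: [0.5847, -0.0081, 0.1835]
ee_rot: [0.269, 0.024, 0.963, -0.01]
contact_force: [1.0, -0.7, -1.6]
width: 0.0347
gripper_force: 99.4
now grasp [ 0.5744 -0.0075  0.2006] lean 31.2 phi -3.0
14 rows: [[-0.0, 28.4, -0.1], [-0.238, -0.002, -0.384]]
```

```bash
python3 -m handwheel '[[[0,28.4,-0.1],[-0.236,0,-0.387],1],[[0,28.4,-0.1],[-0.236,0,-0.387],1],[[0,28.4,-0.1],[-0.236,0,-0.387],1],[[0,28.4,-0.1],[-0.236,0,-0.387],1],[[0,28.4,-0.1],[-0.236,0,-0.387],1],[[0,28.4,-0.1],[-0.236,0,-0.387],1],[[0,28.4,-0.1],[-0.236,0,-0.387],1],[[0,28.4,-0.1],[-0.236,0,-0.387],1],[[0,28.4,-0.1],[-0.236,0,-0.387],1],[[0,28.4,-0.1],[-0.236,0,-0.387],1],[[0,28.4,-0.1],[-0.236,0,-0.387],1],[[0,28.4,-0.1],[-0.236,0,-0.387],1],[[0,28.4,-0.1],[-0.236,0,-0.387],1],[[0,28.4,-0.1],[-0.236,0,-0.387],1],[[0,0,0],[0,0,0],1]]' 80
python3 plan.py .477,.3636,.10,30.5,35,6 .477,.3636,.07,29.5,35,5;python3 -c "
from rig import readout;s=readout.get_state();print(s['clock'],s['qpos'].round(2))"
```

```text
clock: 22.22
position: [0.4844, 0.3695, 0.1819]
ee_rot: [0.255, -0.292, 0.918, 0.08]
contact_force: [0.2, -0.4, -1.5]
width: 0.0349
gripper_force: 99.4
now grasp [0.476  0.3636 0.199 ] lean 31.0 phi 35.2
6 rows: [[8.4, -0.1, 14.3], [-0.001, 0.014, 0.007]]
5 rows: [[3.1, 0.0, 5.2], [0.0, 0.033, 0.0]]
22.225 [ 0.5   0.13  1.97  0.11  0.5  -1.77]
```

```bash
python3 -m handwheel '[[[8.4,-0.1,14.3],[0,0.015,0],1],[[8.4,-0.1,14.3],[0,0.015,0],1],[[8.4,-0.1,14.3],[0,0.015,0],1],[[8.4,-0.1,14.3],[0,0.015,0],1],[[8.4,-0.1,14.3],[0,0.015,0],1],[[8.4,-0.1,14.3],[0,0.015,0],1],[[3.1,0,5.2],[0,0.033,0],1],[[3.1,0,5.2],[0,0.033,0],1],[[3.1,0,5.2],[0,0.033,0],1],[[3.1,0,5.2],[0,0.033,0],1],[[2.2,0,4],[0,0.033,0],1],[[0,0,0],[0,0,0],1],[[0,0,0],[0,0,0],1]]' 80
python3 plan.py .477,.3636,.068,29.5,35,5;python3 -c "
from rig import readout;s=readout.get_state();print(s['clock'],s['qpos'].round(2))"
```

```text
clock: 23.85
position: [0.4872, 0.3688, 0.054]
ee_rot: [0.244, -0.292, 0.922, 0.075]
contact_force: [-0.8, -1.1, -0.8]
width: 0.0348
gripper_force: 99.4
now grasp [0.4791 0.3632 0.0714] lean 29.5 phi 35.1
5 rows: [[0.6, 0.3, 0.4], [-0.003, 0.002, 0.007]]
23.85 [ 0.5   0.33  2.12  0.28  0.19 -1.94]
```

```bash
python3 -m handwheel '[[[0.5,0,0.9],[0,0,0],1],[[0.5,0,0.9],[0,0,0],1],[[0.5,0,0.9],[0,0,0],1],[[0,0,0],[0,0,0],1],[[0,0,0],[0,0,0],1]]' 80 | grep -E "posi|cont|clock"
```

```text
clock: 24.48
position: [0.4871, 0.3687, 0.0508]
contact_force: [-0.3, -0.2, -1.0]
```

```bash
python3 -m handwheel '[[[0.4,0,0.6],[0,0,0],1],[[0.4,0,0.6],[0,0,0],1],[[0,0,0],[0,0,0],1],[[0,0,0],[0,0,0],1]]' 80 | grep -E "posi|cont|clock"
```

```text
clock: 24.98
position: [0.4874, 0.3688, 0.0506]
contact_force: [-3.7, -2.3, 7.8]
```

```bash
python3 -m handwheel '[[[0,0,0],[0,0,0],0.2],[[0,0,0],[0,0,0],0],[[0,0,0],[0,0,0],-0.3],[[0,0,0],[0,0,0],-0.4],[[0,0,-12],[0,0,0],-0.4],[[0,0,-24],[0,0,0],-0.4],[[0,0,-24],[0,0,0],-0.4],[[0,0,-24],[0,0,0],-0.4],[[0,0,-24],[0,0,0],-0.4],[[0,0,-24],[0,0,0],-0.4]]' 80
python3 plan.py .56,.02,.20,30,-3,11 .585,-0.092,.10,30,-7,7 .671,-.081,.067,31,-7,6
```

```text
clock: 26.22
position: [0.433, 0.3309, 0.1655]
ee_rot: [0.244, -0.292, 0.922, 0.075]
contact_force: [0.7, -0.5, -0.8]
width: 0.0599
gripper_force: 0.0
now grasp [0.4249 0.3252 0.1829] lean 29.6 phi 35.1
11 rows: [[-3.6, -31.3, 0.3], [0.284, -0.005, 0.503]]
7 rows: [[2.9, -15.8, 14.8], [0.048, 0.0, 0.082]]
6 rows: [[-9.3, 3.6, 11.8], [0.0, -0.028, 0.0]]
```

```bash
python3 -m handwheel '[[[-3.6,-31.3,0.3],[0.284,0,0.503],-0.5],[[-3.6,-31.3,0.3],[0.284,0,0.503],-0.5],[[-3.6,-31.3,0.3],[0.284,0,0.503],-0.5],[[-3.6,-31.3,0.3],[0.284,0,0.503],-0.5],[[-3.6,-31.3,0.3],[0.284,0,0.503],-0.5],[[-3.6,-31.3,0.3],[0.284,0,0.503],-0.5],[[-3.6,-31.3,0.3],[0.284,0,0.503],-0.5],[[-3.6,-31.3,0.3],[0.284,0,0.503],-0.5],[[-3.6,-31.3,0.3],[0.284,0,0.503],-0.5],[[-3.6,-31.3,0.3],[0.284,0,0.503],-0.5],[[-3.6,-31.3,0.3],[0.284,0,0.503],-0.5],[[2.9,-15.8,14.8],[0.048,0,0.082],-0.5],[[2.9,-15.8,14.8],[0.048,0,0.082],-0.5],[[2.9,-15.8,14.8],[0.048,0,0.082],-0.5],[[2.9,-15.8,14.8],[0.048,0,0.082],-0.5],[[2.9,-15.8,14.8],[0.048,0,0.082],-0.5],[[2.9,-15.8,14.8],[0.048,0,0.082],-0.5],[[2.9,-15.8,14.8],[0.048,0,0.082],-0.5],[[0,0,0],[0,0,0],-0.5]]' 80
python3 plan.py .671,-.081,.067,31,-7,6;python3 -c "
from rig import readout;s=readout.get_state();print(s['clock'],s['qpos'].round(2))"
```

```text
clock: 28.6
position: [0.5943, -0.0932, 0.0813]
ee_rot: [0.254, 0.06, 0.965, -0.017]
contact_force: [-0.7, 0.0, -0.1]
width: 0.064
gripper_force: 0.0
now grasp [ 0.5845 -0.092   0.0987] lean 29.5 phi -7.1
6 rows: [[-9.6, 3.6, 11.6], [-0.004, -0.041, -0.001]]
28.6 [-0.33  0.27  2.11  0.38  0.28 -2.12]
```

```bash
python3 -m handwheel '[[[-9.6,3.6,11.6],[0,-0.041,0],-0.5],[[-9.6,3.6,11.6],[0,-0.041,0],-0.5],[[-9.6,3.6,11.6],[0,-0.041,0],-0.5],[[-9.6,3.6,11.6],[0,-0.041,0],-0.5],[[-9.6,3.6,11.6],[0,-0.041,0],-0.5],[[-9.6,3.6,11.6],[0,-0.041,0],-0.5],[[0,0,0],[0,0,0],-0.5]]' 80
python3 plan.py .671,-.081,.067,31,-7,1;python3 - <<'E'
from rig import readout,vision;s=readout.get_state();print(s['clock'],s['qpos'].round(2))
import cv2,numpy as np;im=vision.get_image("wrist");cv2.imwrite("pics/w4.png",im[100:400,100:540])
E
```

```text
clock: 29.48
position: [0.6828, -0.0815, 0.0501]
ee_rot: [0.268, 0.058, 0.962, -0.018]
contact_force: [0.3, 0.3, 0.8]
width: 0.0639
gripper_force: 0.0
now grasp [ 0.6725 -0.0802  0.0672] lean 31.1 phi -7.0
1 rows: [[1.4, -0.9, -0.5], [-0.018, 0.017, 0.017]]
29.475 [-0.26  0.41  1.98  0.32  0.22 -2.  ]
```

View pics/w4.png

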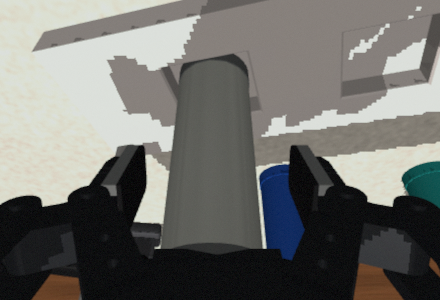

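The third tube is centred (crop column 214). It may be heavy, so I grip it harder.

```bash
python3 -m handwheel '[[[0,0,0],[0,0,0],1],[[0,0,0],[0,0,0],1],[[0,0,0],[0,0,0],1],[[0,0,0],[0,0,0],1],[[0,0,0],[0,0,0],1],[[0,0,0],[0,0,0],1]]' 110; python3 -m handwheel '[[[-2.3,0,-3.8],[0,0,0],1],[[-2.3,0,-3.8],[0,0,0],1],[[-2.3,0,-3.8],[0,0,0],1],[[-2.3,0,-3.8],[0,0,0],1],[[0,0,0],[0,0,0],1],[[0,0,0],[0,0,0],1]]' 110
python3 plan.py .58,-.092,.095,31.1,-7,8 .58,-.092,.18,31.1,-7,6 .463,-.378,.18,31.1,-37,14
```

```text
clock: 30.28
position: [0.6817, -0.082, 0.0514]
ee_rot: [0.268, 0.058, 0.961, -0.018]
contact_force: [-4.1, -2.0, 6.2]
width: 0.0337
gripper_force: 108.7
clock: 31.02
position: [0.6816, -0.0815, 0.0684]
ee_rot: [0.267, 0.058, 0.962, -0.017]
contact_force: [-0.3, -0.9, -6.2]
width: 0.0333
gripper_force: 109.3
now grasp [ 0.6713 -0.0802  0.0855] lean 31.1 phi -7.0
8 rows: [[8.9, -2.9, -6.8], [-0.002, -0.0, 0.002]]
6 rows: [[-7.3, -0.0, -12.1], [0.0, 0.0, 0.0]]
14 rows: [[0.4, -22.7, -0.3], [0.184, -0.0, 0.306]]
```

It feels like 6.2 N, so it is solid and goes in the tray.

```bash
python3 -m handwheel '[[[8.9,-2.9,-6.8],[0,0,0],1],[[8.9,-2.9,-6.8],[0,0,0],1],[[8.9,-2.9,-6.8],[0,0,0],1],[[8.9,-2.9,-6.8],[0,0,0],1],[[8.9,-2.9,-6.8],[0,0,0],1],[[8.9,-2.9,-6.8],[0,0,0],1],[[8.9,-2.9,-6.8],[0,0,0],1],[[8.9,-2.9,-6.8],[0,0,0],1],[[-7.3,0,-12.1],[0,0,0],1],[[-7.3,0,-12.1],[0,0,0],1],[[-7.3,0,-12.1],[0,0,0],1],[[-7.3,0,-12.1],[0,0,0],1],[[-7.3,0,-12.1],[0,0,0],1],[[-7.3,0,-12.1],[0,0,0],1]]' 110; python3 -m handwheel '[[[0.4,-22.7,-0.3],[0.184,0,0.306],1],[[0.4,-22.7,-0.3],[0.184,0,0.306],1],[[0.4,-22.7,-0.3],[0.184,0,0.306],1],[[0.4,-22.7,-0.3],[0.184,0,0.306],1],[[0.4,-22.7,-0.3],[0.184,0,0.306],1],[[0.4,-22.7,-0.3],[0.184,0,0.306],1],[[0.4,-22.7,-0.3],[0.184,0,0.306],1],[[0.4,-22.7,-0.3],[0.184,0,0.306],1],[[0.4,-22.7,-0.3],[0.184,0,0.306],1],[[0.4,-22.7,-0.3],[0.184,0,0.306],1],[[0.4,-22.7,-0.3],[0.184,0,0.306],1],[[0.4,-22.7,-0.3],[0.184,0,0.306],1],[[0.4,-22.7,-0.3],[0.184,0,0.306],1],[[0.4,-22.7,-0.3],[0.184,0,0.306],1],[[0,0,0],[0,0,0],1]]' 110
python3 plan.py .463,-.378,.10,30.5,-37,6 .463,-.378,.075,29.5,-37,5;python3 -c "
from rig import readout;s=readout.get_state();print(s['clock'],s['qpos'].round(2))"
```

```text
clock: 32.78
position: [0.5894, -0.0934, 0.1635]
ee_rot: [0.267, 0.058, 0.962, -0.018]
contact_force: [0.2, 0.1, -6.0]
width: 0.0333
gripper_force: 110.0
clock: 34.65
position: [0.4711, -0.3863, 0.1647]
ee_rot: [0.255, 0.307, 0.913, -0.086]
contact_force: [-0.2, -0.4, -6.6]
width: 0.0335
gripper_force: 110.6
now grasp [ 0.4628 -0.38    0.1818] lean 31.2 phi -37.2
6 rows: [[7.2, 0.3, 11.6], [-0.004, 0.019, -0.002]]
5 rows: [[2.6, -0.0, 4.3], [0.0, 0.033, -0.0]]
34.65 [-0.87  0.15  2.    0.25  0.47 -1.99]
```

```bash
python3 -m handwheel '[[[7.2,0.3,11.6],[0,0.019,0],1],[[7.2,0.3,11.6],[0,0.019,0],1],[[7.2,0.3,11.6],[0,0.019,0],1],[[7.2,0.3,11.6],[0,0.019,0],1],[[7.2,0.3,11.6],[0,0.019,0],1],[[7.2,0.3,11.6],[0,0.019,0],1],[[2.6,0,4.3],[0,0.033,0],1],[[2.6,0,4.3],[0,0.033,0],1],[[2.6,0,4.3],[0,0.033,0],1],[[2.6,0,4.3],[0,0.033,0],1],[[2.6,0,4.3],[0,0.033,0],1],[[0.5,0,0.9],[0,0,0],1],[[0.5,0,0.9],[0,0,0],1],[[0,0,0],[0,0,0],1],[[0,0,0],[0,0,0],1]]' 110
python3 plan.py .463,-.378,.069,29.5,-37,5;python3 -c "
from rig import readout;s=readout.get_state();print(s['clock'],s['qpos'].round(2))"
```

```text
clock: 36.52
position: [0.4715, -0.3823, 0.0555]
ee_rot: [0.241, 0.307, 0.917, -0.081]
contact_force: [-0.5, 1.1, -5.8]
width: 0.0335
gripper_force: 110.6
now grasp [ 0.4637 -0.3763  0.0729] lean 29.5 phi -37.0
5 rows: [[0.3, -0.3, 0.7], [-0.002, 0.0, 0.001]]
36.525 [-0.86  0.32  2.13  0.5   0.22 -2.25]
```

```bash
python3 -m handwheel '[[[0.5,0,0.9],[0,0,0],1],[[0.5,0,0.9],[0,0,0],1],[[0.5,0,0.9],[0,0,0],1],[[0,0,0],[0,0,0],1],[[0,0,0],[0,0,0],1]]' 110 | grep -E "posi|cont|clock"
```

```text
clock: 37.15
position: [0.4715, -0.3822, 0.0523]
contact_force: [0.4, -1.0, -7.5]
```

```bash
python3 -m handwheel '[[[0.5,0,0.8],[0,0,0],1],[[0.4,0,0.6],[0,0,0],1],[[0,0,0],[0,0,0],1],[[0,0,0],[0,0,0],1]]' 110 | grep -E "posi|cont|clock"
```

```text
clock: 37.65
position: [0.4717, -0.3824, 0.0514]
contact_force: [-3.3, 3.0, 4.1]
```

```bash
python3 -m handwheel '[[[0,0,0],[0,0,0],0.2],[[0,0,0],[0,0,0],0],[[0,0,0],[0,0,0],-0.3],[[0,0,0],[0,0,0],-0.4],[[0,0,0],[0,0,0],-0.4],[[0,0,-12],[0,0,0],-0.4],[[0,0,-24],[0,0,0],-0.4],[[0,0,-24],[0,0,0],-0.4],[[0,0,-24],[0,0,0],-0.4],[[0,0,-24],[0,0,0],-0.4],[[0,0,-24],[0,0,0],-0.4],[[0,0,-24],[0,0,0],-0.4],[[0,0,0],[0,0,0],-0.4],[[0,0,0],[0,0,0],-0.4]]' 80
python3 - <<'E'
from h import *
im=vision.get_image("scene");im2=vision.get_image("top")
cv2.imwrite("pics/f.png",np.vstack([cv2.resize(im[150:260,160:520],(792,242)),cv2.resize(im2[170:320,180:480],(792,350),interpolation=3)]))
# expected tube top centres in the top/scene views
for P in([.425,.427],[.4775,.363],[.4635,-.3765]):print(px("top",[[*P,.109]]).round(1),px("scene",[[*P,.109]]).round(1))
E
```

```text
clock: 39.4
position: [0.4101, -0.3357, 0.1858]
ee_rot: [0.241, 0.307, 0.917, -0.081]
contact_force: [-0.3, 0.7, -0.4]
width: 0.0597
gripper_force: 0.0
[[200.1 259.4]] [[468.5 185.8]]
[[220.1 243.1]] [[448.  195.9]]
[[447.1 247.2]] [[204.3 163.3]]
```

View pics/f.png

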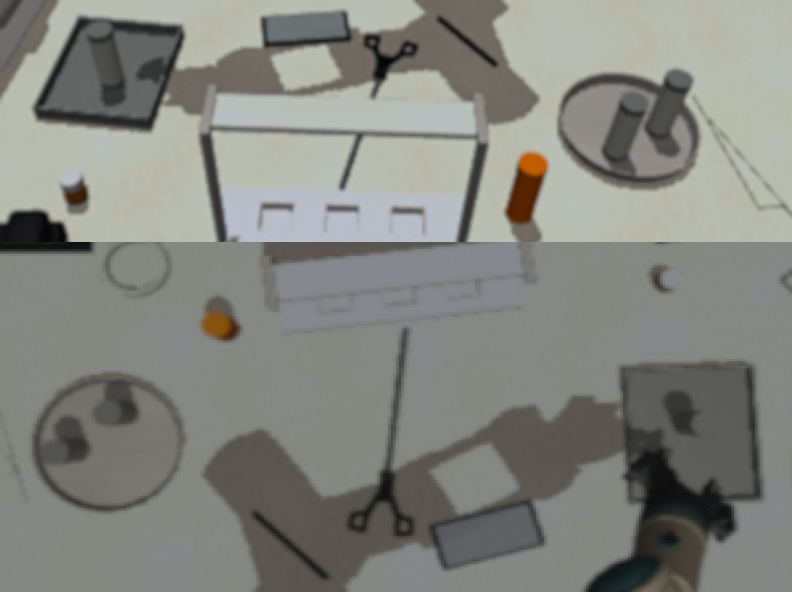

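Two tubes stand upright in the dish (top view crop (55,450) and (108,412)) and one in the tray at about (690,415). The bystanders are in place and the arm is clear.

```bash
python3 -c "
from rig import manip;print(manip.sign_off())"
```

```text
the job is handed in; nothing more can be done
None
```

I handed the job in at about 39 s of the 72 s allowed: tubes a and b (named here from left to right; 1.1 N and 1.4 N, hollow) stand in the dish, tube c (6.2 N, solid) stands in the tray, and the last pictures show the other things on the desk where they were; the judging result was not shown.

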